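# Make up two bag-hardware kits

### The arm

A 6-joint arm with a two-finger parallel gripper is mounted at the origin on the work surface. World frame = base frame: x ahead of the robot, y to its left, z up, the work surface at z = 0. Lengths are in m, angles in rad, forces in N, time in s.
With the tool pointing down it reaches from about 0.275 to 0.725 m from the base axis. Payload 15.9 kg.
Tool frame: the origin (TCP) lies midway between the tips of the shut fingers; the grasp point (between the pads) lies 19 mm behind it; z points along the fingers, y is the line along which they close (so a half turn about z gives the same grasp; the last joint's range is limited). The gripper opens to 85 mm and grips with 20 to 120 N. Pads are 22 mm wide; open, the fingers measure 114 mm over their backs; the gripper's body (76 mm by 85 mm) begins 54 mm behind the grasp point. The pads swing forward as they close: fully open they stand 13 mm farther back than shut.
Start: joints at [1.249, 0.213, -0.034, 1.323, 0, 1.571], TCP at [0.158, 0.474, 0.231] pointing down, gripper open.
Joint ranges: [-2.98, 2.98], [-0.74, 1.72], [-1.14, 1.35], [-2.1, 2.04], [-1.57, 1.44], [-3.14, 3.14]. Speed limits (rad/s): [1.89, 1.89, 2.39, 2.57, 3.14, 3.14].

### API

Orientations are given as a unit quaternion [x, y, z, w].
In Python, from plant import arm gives the robot as it stands.
- The arm moves only by the shell command python3 -m pendant 'ROWS' [FORCE]. ROWS is JSON, a list that holds one entry, the list of rows, each a list of 5 numbers: the shift along the tool's x, y, z in mm, then the turn about the tool's z in rad, then the closure, from -1 (fully open) to 1 (shut), so that 0 is half open. In form: [[[x, y, z, twist, grip], ...]]. A call has 1 to 20 rows; each row shifts and turns the commanded pose from where the row before left it, along the tool's axes as they then stand; what a row does not reach is not made up. A row lasts 1/12 s, in which the tool goes at most 41.7 mm and 7.16 degrees, less where a joint would pass 70% of its speed; a pose out of reach is approached as far as the arm can. A call with a gripper value outside its range is refused whole. The fingers move at their own pace and stop on an object; FORCE is the grip in N (left out, the last holds). Time passes only in rows, so rows that do not move let the fingers close. It gives the time, the measured TCP pose, the force, the opening and the grip force at its end, in the units of the state.
- arm.state(): the state, without advancing time (a new reading comes with each control period).
- arm.capture(name): name is "scene" or "top" or "wrist"; returns (picture, depth): 480x640x3 uint8, blue, green, red; 480x640 float32, m along the optical axis (not along the pixel's ray), 0 where there is no reading.
- arm.camera_info(name): a dict with "intrinsics" (3x3 intrinsics, pixels), "k1" (the pictures are not rectified: a ray, as slopes to the right and down, at radius r is drawn at 1 + k1 r^2 times it, then the intrinsics apply), "eye" and "orientation" of the camera in the world. Camera axes: x right, y up, looking along -z (the intrinsics and any distortion apply to the point x, -y, -z); pixel columns grow to the right and rows downward; lengths in m; the calibration is good to about 2 mm. A picture is of the moment at which its call begins: read the wrist's pose just before it. camera_info takes no time and is no camera call; for the wrist camera it gives the pose at the moment of the call.
- arm.hand_in(): hands the job in; it is judged then, once.
Trained networks look in the newest picture that a camera, given by its name, has taken for a name from the list of things; names that differ only in an ending like _2 or _b are one class to them, and where a whole thing is asked for, a point or a joint stands for the part that bears it (a point fixed in the world has none). Each returns a list of dicts, best first, with "score" (0 to 1); they miss things now and then, are a little off and sometimes report something else, mostly with a low value. They report only what shows in the picture. A call takes as long as a camera call. They do not tell look-alikes from the thing itself.
- arm.find_in(label, camera): "bbox" ([left, top, right, bottom] in pixels, round what is visible of it).
- arm.outline_of(label, camera): "pixels" (480x640 bool, what is visible of it) and "bbox" ([left, top, right, bottom] in pixels, round what is visible of it).
- arm.spot_point(label, camera): "at" ([row, column] in pixels: a listed point, or the origin of a listed thing).
The state is a dict: "time": time; "joint_positions": joint angles; "joint_vel": joint speeds; "tau": joint torques, N m; "eef_pos": TCP position; "tool_rot": TCP orientation; "force": force on the tool from outside, world axes, zero at the start; "ft_torque": the same for the moment, N m; "grip_width": finger opening in m; "finger_force": force on a finger pad.
Only numpy, scipy, OpenCV 4.12 (cv2) and the standard library are available. Lean on these libraries where they do the work, as an engineer would, in place of code of your own. Each camera call takes 0.05 s, during which the arm holds its last target. There are 200 camera calls.

### The job

Make up the two work kits for the bag makers. In the three-bay tray stand the big thread spool in the bay at the pull-tab end, the rivet jar in the middle bay and the wax block in the bay farthest from the tab; in the two-bay tray stand the small thread spool in the bay at the pull-tab end and the hand stamp in the other bay. Each thing must end upright and flat on the floor of its bay; leave the tall white bottle, the flat tin and the stone slab standing where they are.

Things in the scene. Friction and masses are not known exactly. Their poses are not given: they have to be found in the camera images.
- long_tray: three-bay tray: grey plastic tray, fixed to the bench, 214 (x) by 84 (y) mm, 16 mm high, walls, dividers and floor 4 mm thick (bay floors 4 mm above the table), divided into three equal bays in a row along its x axis, each 66 (x) by 76 (y) mm inside. A small steel pull tab, 36 mm wide and at rim height, sticks out 16 mm at its +x end. Its origin is the centre of its underside, z up. Bay centres: x = +70 mm (tab end), 0 (middle) and -70 mm, y = 0.
- short_tray: two-bay tray: grey plastic tray, fixed to the bench, 144 (x) by 84 (y) mm, 16 mm high, walls, dividers and floor 4 mm thick (bay floors 4 mm above the table), divided into two equal bays in a row along its x axis, each 66 (x) by 76 (y) mm inside. A small steel pull tab, 36 mm wide and at rim height, sticks out 16 mm at its +x end. Its origin is the centre of its underside, z up. Bay centres: x = +35 mm (tab end) and -35 mm, y = 0.
- big_spool: big thread spool: upright cylinder of undyed grey thread with wooden end discs, 48 mm diameter, 56 mm high, about 90 g. Its origin is the centre of its underside, z up.
- small_spool: small thread spool of the same make: upright cylinder, 32 mm diameter, 32 mm high, about 30 g. Its origin is the centre of its underside, z up.
- rivet_jar: glass jar of brass rivets with a flat steel lid of the same diameter: upright cylinder, 42 mm diameter, 48 mm high, about 130 g. Its origin is the centre of its underside, z up.
- wax_block: rectangular block of beeswax, 50 (x) by 30 (y) by 32 (z) mm, about 45 g, lying flat at any yaw. Its origin is the centre of its underside, z up.
- stamp: hand stamp standing upright: square steel foot 34 by 34 mm, 16 mm high, with a round dark wooden handle 24 mm in diameter rising from its centre, 64 mm high in all, about 160 g. Its origin is the centre of its underside, z up.
- glue_bottle: not to be moved: tall white bottle, 36 mm diameter, 95 mm high, loose, easily tipped. Its origin is the centre of its underside, z up.
- eyelet_tin: not to be moved: flat round metal tin with a dark lid, 62 mm diameter, 24 mm high, loose. Its origin is the centre of its underside, z up.
- stone_slab: not to be moved: square pale stone slab, 56 by 56 mm, 24 mm high, loose. Its origin is the centre of its underside, z up.
Not all that is in view belongs to the job. Leave any blue look-alike of the wax_block alone.

How it is judged:
By the outcome, as a careful person would: the job done as asked, in the order asked, and still so for the second after the job is handed in, with the robot touching nothing.
It also fails if it takes over 122 s, if anything falls off the work surface, if the arm or the gripper's body presses on something with over 40 N, if the wrist force passes 120 N, or if a joint passes its speed limit or range.

## Working session

There is one attempt and no reset: what is moved stays moved. The work goes in short steps, Python scripts to look and compute and a shell command to move; the robot and the scene stay as the last step left them, time stands still between calls to the robot, and variables do not carry over. Pictures are saved under pics/ and viewed, at most 14 in all, crops included, and the job is handed in when it is done.

```bash
ls; mkdir -p pics; python3 - <<'E'
from plant import arm
import cv2
for c in ("scene","top"):
    p,d=arm.capture(c); cv2.imwrite(f"pics/{c}0.png",p)
    i=arm.camera_info(c); print(c,i)
    for n in "long_tray short_tray big_spool small_spool rivet_jar wax_block stamp glue_bottle eyelet_tin stone_slab".split():
        print(n,[(([int(x) for x in r["bbox"]]),round(r["score"],2)) for r in arm.find_in(n,c)])
s=arm.state();print(s["time"],s["eef_pos"],s["tool_rot"],s["grip_width"])
E
```

```text
pics
scene {'intrinsics': array([[451.47164811,   0.        , 315.17546181],
       [  0.        , 451.47164811, 242.9839122 ],
       [  0.        ,   0.        ,   1.        ]]), 'k1': -0.017931337689818912, 'eye': array([ 0.98551498, -0.41424206,  0.63243404]), 'orientation': array([0.34417587, 0.15046874, 0.36384396, 0.85236125])}
long_tray [([355, 139, 449, 202], 0.86)]
short_tray [([100, 293, 201, 352], 0.94), ([265, 193, 285, 224], 0.26)]
big_spool [([349, 191, 369, 227], 0.61)]
small_spool [([395, 233, 410, 256], 0.82)]
rivet_jar [([219, 221, 239, 252], 0.68)]
wax_block [([263, 351, 299, 389], 0.87), ([430, 210, 458, 236], 0.83), ([178, 388, 221, 419], 0.79), ([342, 261, 375, 291], 0.74)]
stamp [([266, 192, 284, 226], 0.97), ([261, 248, 279, 291], 0.72)]
glue_bottle [([259, 242, 277, 290], 0.74), ([101, 290, 198, 354], 0.64)]
eyelet_tin [([304, 173, 334, 201], 0.67)]
stone_slab [([293, 288, 339, 332], 0.94), ([306, 173, 332, 200], 0.65), ([101, 291, 200, 353], 0.55)]
top {'intrinsics': array([[495.04341463,   0.        , 318.84440402],
       [  0.        , 495.04341463, 242.45862891],
       [  0.        ,   0.        ,   1.        ]]), 'k1': -0.023650899377421413, 'eye': array([0.3810945 , 0.01163178, 1.16283639]), 'orientation': array([ 0.05195928, -0.05796279, -0.70213795,  0.70777316])}
long_tray [([165, 214, 208, 314], 0.89)]
short_tray [([424, 248, 491, 309], 0.56)]
big_spool [([261, 235, 279, 258], 0.97)]
small_spool [([265, 187, 280, 203], 0.73)]
rivet_jar [([357, 290, 380, 313], 0.7)]
wax_block [([401, 176, 425, 192], 0.85), ([311, 192, 332, 213], 0.84), ([453, 187, 474, 211], 0.78), ([214, 180, 241, 203], 0.71)]
stamp [([313, 289, 331, 308], 0.61)]
glue_bottle [([362, 238, 382, 251], 0.8)]
eyelet_tin [([255, 286, 279, 312], 0.61)]
stone_slab [([356, 182, 382, 216], 0.79)]
1.1 [0.15813198 0.47432554 0.23128667] [ 1.60184895e-01  9.87087027e-01 -1.33161743e-05  1.19510866e-05] 0.08510373088726177
```

```bash
python3 - <<'E'
import cv2
a=cv2.imread("pics/top0.png")[150:340,140:510]; cv2.imwrite("pics/topc.png",cv2.resize(a,(780,400),interpolation=cv2.INTER_CUBIC))
E
```

```text
(no output)
```

View pics/scene0.png

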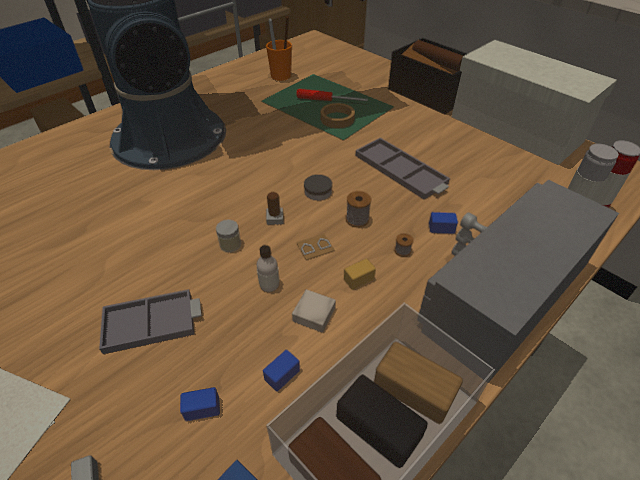

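View pics/topc.png

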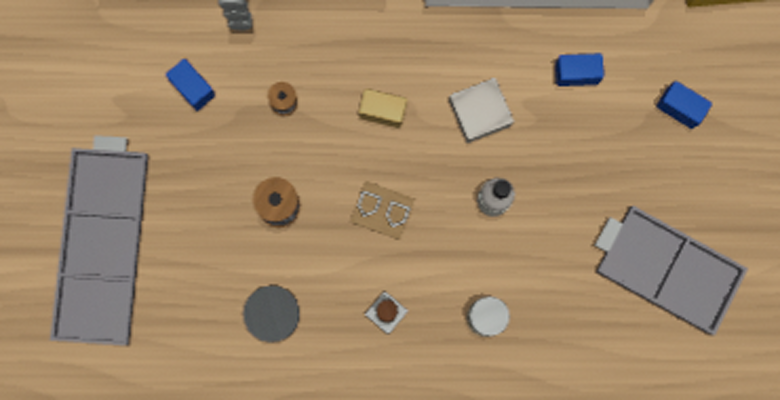

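The scene shows the yellow wax block at top-camera pixel (322,201); the blue blocks are decoys. The long tray's tab end is up in the picture (far from the robot), and the short tray's tab is at its upper left. The glue bottle is at (375,243), the tin at (267,299) and the slab at (369,201).

```bash
cat > h.py <<'E'
from plant import arm
import numpy as np, cv2
from scipy.spatial.transform import Rotation as R
def info(c):
    i=arm.camera_info(c); return i
def und(px,i):
    K=i["intrinsics"]; d=(np.asarray(px,float).reshape(-1,2)-K[:2,2])/[K[0,0],K[1,1]]
    s=d.copy()
    for _ in range(8): s=d/(1+i["k1"]*(s**2).sum(1,keepdims=True))
    return s
def cloud(px,z,i):   # px (col,row), depth -> world
    s=und(px,i); z=np.asarray(z).reshape(-1,1)
    return R.from_quat(i["orientation"]).apply(np.c_[s[:,:1]*z,-s[:,1:]*z,-z])+i["eye"]
def atz(px,h,i):     # intersect rays with plane z=h
    s=und(px,i); d=R.from_quat(i["orientation"]).apply(np.c_[s[:,0],-s[:,1],-np.ones(len(s))])
    return i["eye"]+d*((h-i["eye"][2])/d[:,2])[:,None]
def full(d,i):
    v,u=np.mgrid[:480,:640]; P=cloud(np.c_[u.ravel(),v.ravel()],d.ravel(),i).reshape(480,640,3); P[d==0]=np.nan; return P
E
python3 - <<'E'
from h import *
box=dict(big_spool=0,small_spool=0,rivet_jar=0,wax_block=0,stamp=0,glue_bottle=0,eyelet_tin=0,stone_slab=0,long_tray=0,short_tray=0)
for c in("top","scene"):
    p,d=arm.capture(c); i=info(c); P=full(d,i)
    z=P[...,2]; print(c,"table z",np.nanmedian(z[225:240,300:350]))
    for n in box:
        for r in arm.outline_of(n,c)[:4]:
            m=r["pixels"].copy(); 
            if m.sum()<30: continue
            hsv=p[m].mean(0)
            if n=="wax_block" and hsv[0]>hsv[2]: continue
            Q=P[m]; Q=Q[~np.isnan(Q).any(1)]; zt=np.percentile(Q[:,2],92)
            top=Q[Q[:,2]>zt-.006]
            rc=cv2.minAreaRect((top[:,:2]*1000).astype(np.float32))
            print(n,round(r["score"],2),m.sum(),"zt %.3f"%zt,"ctr",top.mean(0).round(3),"rect",np.round(rc[0],1),np.round(rc[1],1),round(rc[2],1))
E
```

```text
top table z 0.001458592814605475
big_spool 0.59 371 zt 0.060 ctr [0.549 0.114 0.058] rect [550.2 114.2] [46.1 43.2] 1.1
small_spool 0.72 170 zt 0.036 ctr [0.669 0.111 0.034] rect [669.6 110.9] [30.1 28.3] 2.4
rivet_jar 0.85 296 zt 0.052 ctr [ 0.427 -0.116  0.049] rect [ 426.6 -116.1] [40.2 38.7] 0.6
wax_block 0.73 314 zt 0.036 ctr [ 0.659 -0.002  0.033] rect [659.8  -1.9] [48.8 30.4] 75.6
stamp 0.73 241 zt 0.066 ctr [ 0.431 -0.007  0.065] rect [431.7  -7.2] [21.8 22. ] 45.2
stamp 0.58 317 zt 0.036 ctr [ 0.659 -0.002  0.033] rect [659.9  -1.4] [49.7 30.4] 75.6
eyelet_tin 0.84 551 zt 0.028 ctr [0.428 0.117 0.025] rect [427.7 117.4] [58.3 58.4] 20.1
eyelet_tin 0.16 182 zt 0.036 ctr [0.67  0.111 0.034] rect [669.6 110.9] [30.1 28.3] 2.4
stone_slab 0.82 642 zt 0.028 ctr [ 0.659 -0.112  0.026] rect [ 659.3 -111.9] [55.9 56.2] 22.5
stone_slab 0.63 168 zt 0.036 ctr [0.669 0.11  0.034] rect [669.6 110.8] [30.1 28.1] 2.6
long_tray 0.82 3573 zt 0.017 ctr [0.517 0.309 0.017] rect [510.3 308.6] [ 86.2 230.2] 86.6
short_tray 0.87 2363 zt 0.018 ctr [ 0.485 -0.308  0.017] rect [ 483.6 -317.3] [160.1
[... 539 characters left out ...]
[ 0.662 -0.003  0.033] rect [660.7  -1.3] [50.6 30.5] 77.0
stamp 0.7 416 zt 0.064 ctr [ 0.435 -0.008  0.063] rect [434.3  -7.3] [20.  18.8] 45.0
glue_bottle 0.67 798 zt 0.094 ctr [ 0.56  -0.127  0.095] rect [ 558.4 -126.2] [16.4 16.1] 67.1
eyelet_tin 0.84 584 zt 0.026 ctr [0.432 0.117 0.024] rect [430.7 118.7] [60.2 61.1] 36.5
stone_slab 0.91 1193 zt 0.027 ctr [ 0.662 -0.113  0.025] rect [ 660.3 -111.5] [55.1 57.2] 21.5
long_tray 0.75 2644 zt 0.017 ctr [0.52  0.308 0.015] rect [510.6 311.5] [ 89.8 231.4] 86.3
long_tray 0.16 632 zt 0.034 ctr [ 0.662 -0.003  0.033] rect [661.1  -1.7] [50. 30.] 75.1
short_tray 0.72 4505 zt 0.017 ctr [ 0.487 -0.316  0.016] rect [ 484.3 -315.9] [160.3  87.3] 61.2
```

```bash
cat > go.py <<'E'
# usage: go.py x y z(mm, TCP) alpha(deg of tool y) : twist first, then shift in the turned tool axes
from h import *; import sys
s=arm.state(); p=s["eef_pos"]*1000; M=R.from_quat(s["tool_rot"]).as_matrix()
a=np.degrees(np.arctan2(M[1,1],M[0,1])); x,y,z,A=map(float,sys.argv[1:5])
d=np.array([x,y,z])-p; t=np.radians(A)
print("t %.1f pos %s alpha %.1f q6 %.2f tilt %.3f w %.1f F %s ff %.1f"%(s["time"],p.round(1),a,s["joint_positions"][5],M[2,2],s["grip_width"]*1000,s["force"].round(1),s["finger_force"]))
print("twist %.3f | shift %s"%(-np.radians(A-a),np.round([d@[-np.sin(t),np.cos(t),0],d@[np.cos(t),np.sin(t),0],-d[2]],1)))
E
python3 go.py 500 300 230 86.6
```

```text
t 2.2 pos [158.1 474.3 231.3] alpha 71.6 q6 1.57 tilt -1.000 w 85.4 F [-0.1 -0.7  0.1] ff 0.0
twist -0.262 | shift [-351.6 -153.7    1.3]
```

```bash
python3 -m pendant '[[[0,0,0,-0.1,-1],[0,0,0,-0.1,-1],[0,0,0,-0.062,-1]]]' 60; python3 go.py 500 300 230 86.6
```

```text
time: 2.45
eef_pos: [0.1581, 0.4743, 0.2313]
tool_rot: [0.027, 1.0, -0.0, -0.0]
force: [0.3, 1.0, 0.4]
grip_width: 0.0855
finger_force: 0.0
t 2.5 pos [158.1 474.3 231.3] alpha 86.9 q6 1.30 tilt -1.000 w 85.5 F [0.3 1.  0.4] ff 0.0
twist 0.005 | shift [-351.6 -153.7    1.3]
```

```bash
python3 -m pendant '[[[-25,-11,0,0,-1],[-25,-11,0,0,-1],[-25,-11,0,0,-1],[-25,-11,0,0,-1],[-25,-11,0,0,-1],[-25,-11,0,0,-1],[-25,-11,0,0,-1],[-25,-11,0,0,-1],[-25,-11,0,0,-1],[-25,-11,0,0,-1],[-25,-11,0,0,-1],[-25,-11,0,0,-1],[-25,-11,0,0,-1],[-25,-11,0,0,-1],[0,0,0,0,-1],[0,0,0,0,-1]]]'; python3 - <<'E'
from h import *
i=info("wrist"); p,d=arm.capture("wrist"); cv2.imwrite("pics/w1.png",p)
P=full(d,i); np.save("P1.npy",P); print(i["eye"],i["orientation"], np.isfinite(P[...,0]).mean())
for r in arm.outline_of("long_tray","wrist"):
    Q=P[r["pixels"]]; Q=Q[~np.isnan(Q).any(1)]; T=Q[(Q[:,2]>.012)&(Q[:,2]<.022)]
    print(r["score"],r["bbox"],len(Q),np.percentile(Q[:,2],[5,50,95]).round(4),[np.round(v,1) for v in cv2.minAreaRect((T[:,:2]*1000).astype(np.float32))])
E
python3 go.py 550 114.1 150 86.6
```

```text
time: 3.78
eef_pos: [0.4991, 0.2989, 0.2308]
tool_rot: [0.031, 1.0, -0.0, -0.0]
force: [0.3, 0.3, 0.8]
grip_width: 0.0856
finger_force: 0.0
[0.42275389 0.30493607 0.37336286] [-0.11351888 -0.10630449  0.67691626  0.71944228] 0.9961490885416666
0.91 [285.2, 94.5, 375.8, 325.4] 19496 [0.0028 0.0043 0.0165] [array([511.6, 311.8]), array([ 84.8, 229.8]), np.float64(86.7)]
t 3.9 pos [497.8 299.9 231.2] alpha 86.6 q6 0.60 tilt -1.000 w 85.4 F [0.1 0.  0.4] ff 0.0
twist -0.000 | shift [ -63.1 -182.3   81.2]
```

View pics/w1.png

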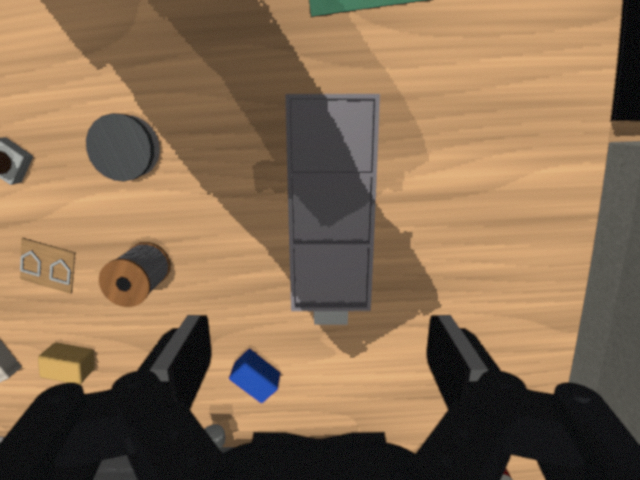

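The wrist view shows the long tray clear, with its tab at pixel (330,318) toward +x, and confirms the tray centre near (503, 311) mm at yaw −3.4°. The big spool is at (135,275).

```bash
python3 -m pendant '[[[-9,-26,10,0,-1],[-9,-26,10,0,-1],[-9,-26,10,0,-1],[-9,-26,10,0,-1],[-9,-26,10,0,-1],[-9,-26,10,0,-1],[-9,-26,10,0,-1],[0,0,11,0,-1],[0,0,0,0,-1],[0,0,0,0,-1]]]'; python3 - <<'E'
from h import *
i=info("wrist"); p,d=arm.capture("wrist"); P=full(d,i)
for n in("big_spool",):
  for r in arm.outline_of(n,"wrist")[:2]:
    Q=P[r["pixels"]]; Q=Q[~np.isnan(Q).any(1)]; zt=np.percentile(Q[:,2],90);T=Q[(Q[:,2]>zt-.006)]
    print(n,r["score"],r["bbox"],zt,[np.round(v,1) for v in cv2.minAreaRect((T[:,:2]*1000).astype(np.float32))])
E
python3 go.py 550 114.1 22 86.6
```

```text
time: 4.72
eef_pos: [0.5495, 0.1149, 0.1504]
tool_rot: [0.03, 1.0, 0.0, -0.0]
force: [0.1, 0.2, -0.2]
grip_width: 0.0852
finger_force: 0.0
big_spool 0.92 [280.9, 197.7, 358.0, 279.6] 0.0568790760794991 [array([551. , 114.9]), array([47.2, 47.7]), np.float64(41.8)]
t 4.8 pos [550.2 115.4 151.2] alpha 86.7 q6 0.27 tilt -1.000 w 85.3 F [ 0.5 -0.6 -0.4] ff 0.0
twist 0.001 | shift [ 1.000e-01 -1.400e+00  1.292e+02]
```

```bash
python3 -m pendant '[[[0,-0.5,26,0,-1],[0,0,26,0,-1],[0,0,26,0,-1],[0,0,26,0,-1],[0,0,20,0,-1],[0,0,8,0,-1],[0,0,0,0,0.3],[0,0,0,0,1],[0,0,0,0,1],[0,0,0,0,1],[0,0,0,0,1],[0,0,0,0,1],[0,0,0,0,1]]]' 50; python3 go.py 573 307.3 150 86.6
```

```text
time: 5.9
eef_pos: [0.5514, 0.1143, 0.0202]
tool_rot: [0.03, 1.0, 0.001, 0.001]
force: [-1.6, 0.9, 7.2]
grip_width: 0.0468
finger_force: 50.8
t 5.9 pos [551.4 114.3  20.2] alpha 86.6 q6 0.26 tilt -1.000 w 46.8 F [-1.6  0.9  7.2] ff 50.8
twist -0.000 | shift [ -10.1  194.  -129.8]
```

```bash
python3 -m pendant '[[[0,0,-10,0,1],[0,0,-25,0,1],[0,0,-25,0,1],[0,0,-20,0,1],[0,0,-15,0,1],[-2,24,0,0,1],[-2,26,0,0,1],[-2,26,0,0,1],[-2,26,0,0,1],[-2,26,0,0,1],[0,26,0,0,1],[0,26,0,0,1],[0,14,0,0,1],[0,0,0,0,1],[0,0,0,0,1]]]'; python3 go.py 573 307.3 24 86.6
```

```text
time: 7.15
eef_pos: [0.5719, 0.3074, 0.1144]
tool_rot: [0.029, 1.0, 0.0, 0.0]
force: [0.0, 0.0, -1.0]
grip_width: 0.0469
finger_force: 51.8
t 7.2 pos [571.9 307.4 114.4] alpha 86.6 q6 0.55 tilt -1.000 w 46.9 F [ 0.  0. -1.] ff 51.8
twist 0.001 | shift [-1.1 -0.  90.4]
```

```bash
python3 -m pendant '[[[-1,0,25,0,1],[0,0,25,0,1],[0,0,22,0,1],[0,0,10,0,1],[0,0,5,0,1],[0,0,2,0,1],[0,0,1,0,1],[0,0,0,0,1]]]'; python3 go.py 573 307.3 24 86.6
```

```text
time: 7.82
eef_pos: [0.5736, 0.3069, 0.0245]
tool_rot: [0.03, 1.0, 0.0, 0.001]
force: [1.4, -1.3, -1.1]
grip_width: 0.0469
finger_force: 51.8
t 7.8 pos [573.6 306.9  24.5] alpha 86.6 q6 0.55 tilt -1.000 w 46.9 F [ 1.4 -1.3 -1.1] ff 51.8
twist -0.001 | shift [0.6 0.4 0.5]
```

```bash
python3 -m pendant '[[[0,0,0.5,0,1],[0,0,0.5,0,1],[0,0,0,0,1]]]'; python3 -m pendant '[[[0,0,0,0,0.3],[0,0,0,0,-0.3],[0,0,0,0,-1],[0,0,0,0,-1],[0,0,-10,0,-1],[0,0,-25,0,-1],[0,0,-30,0,-1],[0,0,-30,0,-1],[0,0,-25,0,-1],[0,0,-10,0,-1],[0,0,0,0,-1]]]'; python3 go.py 427.5 -116.2 150 86.6
```

```text
time: 8.07
eef_pos: [0.5736, 0.307, 0.0242]
tool_rot: [0.03, 1.0, 0.0, 0.001]
force: [-3.8, -3.2, 13.1]
grip_width: 0.0469
finger_force: 53.2
time: 8.98
eef_pos: [0.5741, 0.3074, 0.1557]
tool_rot: [0.03, 1.0, 0.001, 0.002]
force: [0.4, 0.4, 0.5]
grip_width: 0.0853
finger_force: 0.0
t 9.0 pos [574.1 307.4 155.7] alpha 86.6 q6 0.55 tilt -1.000 w 85.3 F [0.4 0.4 0.5] ff 0.0
twist -0.000 | shift [ 121.2 -431.6    5.7]
```

```bash
python3 -m pendant '[[[7,-25,0,0,-1],[7,-25,0,0,-1],[7,-25,0,0,-1],[7,-25,0,0,-1],[7,-25,0,0,-1],[7,-25,0,0,-1],[7,-25,0,0,-1],[7,-25,0,0,-1],[7,-25,0,0,-1],[7,-25,0,0,-1],[7,-25,0,0,-1],[7,-25,0,0,-1],[7,-25,0,0,-1],[7,-25,0,0,-1],[7,-25,0,0,-1],[7,-25,0,0,-1],[8,-25,0,0,-1],[0,-7,5,0,-1],[0,0,0,0,-1],[0,0,0,0,-1]]]'; cat > look.py <<'E'
# look.py name : wrist measurement of one thing
from h import *; import sys
i=info("wrist"); p,d=arm.capture("wrist"); P=full(d,i)
if len(sys.argv)>2: cv2.imwrite(sys.argv[2],p)
for r in arm.outline_of(sys.argv[1],"wrist")[:3]:
    Q=P[r["pixels"]]; Q=Q[~np.isnan(Q).any(1)]; zt=np.percentile(Q[:,2],90);T=Q[(Q[:,2]>zt-.006)]
    print(round(r["score"],2),r["bbox"],"bgr",p[r["pixels"]].mean(0).round(),"zt %.3f"%zt,[np.round(v,1) for v in cv2.minAreaRect((T[:,:2]*1000).astype(np.float32))])
E
python3 look.py rivet_jar; python3 go.py 427.5 -116.2 14 86.6
```

```text
time: 10.65
eef_pos: [0.4268, -0.117, 0.1465]
tool_rot: [0.03, 1.0, 0.0, -0.001]
force: [0.2, 0.4, -0.0]
grip_width: 0.0857
finger_force: 0.0
0.57 [290.1, 200.5, 349.2, 274.3] bgr [ 95. 100. 101.] zt 0.049 [array([ 428.2, -115.5]), array([40.9, 41.1]), np.float64(55.6)]
t 10.8 pos [ 427.3 -116.5  147. ] alpha 86.6 q6 -0.21 tilt -1.000 w 85.4 F [ 0.  -0.  -0.4] ff 0.0
twist 0.000 | shift [ -0.2   0.3 133. ]
```

```bash
python3 -m pendant '[[[0,0,27,0,-1],[0,0,27,0,-1],[0,0,27,0,-1],[0,0,27,0,-1],[0,0,18,0,-1],[0,0,7,0,-1],[0,0,0,0,0.3],[0,0,0,0,1],[0,0,0,0,1],[0,0,0,0,1],[0,0,0,0,1],[0,0,0,0,1],[0,0,0,0,1]]]' 60; python3 go.py 503 311.4 150 86.6
```

```text
time: 11.83
eef_pos: [0.4283, -0.1175, 0.0158]
tool_rot: [0.03, 1.0, -0.0, 0.001]
force: [-1.6, 1.6, 11.6]
grip_width: 0.0407
finger_force: 59.1
t 11.8 pos [ 428.3 -117.5   15.8] alpha 86.6 q6 -0.21 tilt -1.000 w 40.7 F [-1.6  1.6 11.6] ff 59.1
twist -0.000 | shift [ -49.1  432.5 -134.2]
```

```bash
python3 -m pendant '[[[0,0,-10,0,1],[0,0,-25,0,1],[0,0,-25,0,1],[0,0,-25,0,1],[0,0,-25,0,1],[0,0,-10,0,1],[0,0,0,0,1]]]'; python3 -m pendant '[[[-3,25,0,0,1],[-3,25,0,0,1],[-3,25,0,0,1],[-3,25,0,0,1],[-3,25,0,0,1],[-3,25,0,0,1],[-3,25,0,0,1],[-3,25,0,0,1],[-3,25,0,0,1],[-3,25,0,0,1],[-3,25,0,0,1],[-3,25,0,0,1],[-3,25,0,0,1],[-3,25,0,0,1],[-3,25,0,0,1],[-2,25,0,0,1],[-2,25,0,0,1],[0,8,0,0,1],[0,0,0,0,1],[0,0,0,0,1]]]'; python3 look.py big_spool pics/w2.png; python3 go.py 503 311.4 20 86.6
```

```text
time: 12.42
eef_pos: [0.429, -0.1178, 0.1374]
tool_rot: [0.03, 1.0, -0.001, 0.003]
force: [0.5, -1.1, -0.3]
grip_width: 0.0409
finger_force: 60.8
time: 14.08
eef_pos: [0.5017, 0.3116, 0.1336]
tool_rot: [0.03, 1.0, -0.0, -0.0]
force: [-0.0, -1.0, -1.1]
grip_width: 0.0407
finger_force: 61.1
t 14.2 pos [501.9 310.9 134.1] alpha 86.5 q6 0.62 tilt -1.000 w 40.8 F [ 0.7  0.6 -1.8] ff 61.1
twist -0.001 | shift [ -1.1   0.6 114.1]
```

View pics/w2.png

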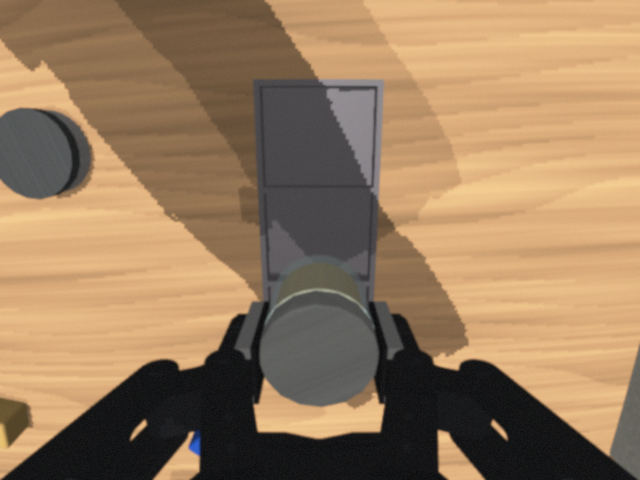

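The jar is held upright between the pads at pixel (320,345), with the tray's dividers visible behind it at rows 187 and 277. Lowering into the middle bay.

```bash
python3 -m pendant '[[[-1,0,25,0,1],[0,0,25,0,1],[0,0,25,0,1],[0,0,20,0,1],[0,0,10,0,1],[0,0,5,0,1],[0,0,2.5,0,1],[0,0,0,0,1]]]'; python3 go.py 503 311.4 20 86.6
```

```text
time: 14.85
eef_pos: [0.5035, 0.3118, 0.0224]
tool_rot: [0.03, 1.0, 0.0, 0.0]
force: [0.2, 0.3, -0.2]
grip_width: 0.0411
finger_force: 61.1
t 14.8 pos [503.5 311.8  22.4] alpha 86.6 q6 0.61 tilt -1.000 w 41.1 F [ 0.2  0.3 -0.2] ff 61.1
twist -0.001 | shift [ 0.4 -0.4  2.4]
```

```bash
python3 -m pendant '[[[0,0,1,0,1],[0,0,0.7,0,1],[0,0,0.5,0,1],[0,0,0.4,0,1],[0,0,0,0,1]]]'
```

```text
time: 15.27
eef_pos: [0.5033, 0.3121, 0.0198]
tool_rot: [0.03, 1.0, 0.0, 0.0]
force: [-1.5, -0.3, 3.9]
grip_width: 0.0406
finger_force: 61.7
```

```bash
python3 -m pendant '[[[0,0,0.3,0,1],[0,0,0,0,0.3],[0,0,0,0,-0.3],[0,0,0,0,-1],[0,0,0,0,-1],[0,0,-10,0,-1],[0,0,-25,0,-1],[0,0,-30,0,-1],[0,0,-30,0,-1],[0,0,-30,0,-1],[0,0,-5,0,-1],[0,0,0,0,-1]]]';  python3 go.py 660 -1.7 150 -13.5;  python3 go.py 660 -1.7 150 86.6
```

```text
time: 16.27
eef_pos: [0.5042, 0.3127, 0.1518]
tool_rot: [0.03, 1.0, 0.001, 0.002]
force: [0.5, 0.1, -0.2]
grip_width: 0.0853
finger_force: 0.0
t 16.3 pos [504.2 312.7 151.8] alpha 86.6 q6 0.61 tilt -1.000 w 85.3 F [ 0.5  0.1 -0.2] ff 0.0
twist 1.747 | shift [-269.3  224.8    1.8]
t 16.3 pos [504.2 312.7 151.8] alpha 86.6 q6 0.61 tilt -1.000 w 85.3 F [ 0.5  0.1 -0.2] ff 0.0
twist -0.000 | shift [-174.1 -304.6    1.8]
```

```bash
python3 -m pendant '[[[-13.4,-23.4,0,0,-1],[-13.4,-23.4,0,0,-1],[-13.4,-23.4,0,0,-1],[-13.4,-23.4,0,0,-1],[-13.4,-23.4,0,0,-1],[-13.4,-23.4,0,0,-1],[-13.4,-23.4,0,0,-1],[-13.4,-23.4,0,0,-1],[-13.4,-23.4,0,0,-1],[-13.4,-23.4,0,0,-1],[-13.4,-23.4,0,0,-1],[-13.4,-23.4,0,0,-1],[-13.4,-23.4,0,0,-1]]]'; python3 -m pendant '[[[0,0,0,0.12,-1],[0,0,0,0.12,-1],[0,0,0,0.12,-1],[0,0,0,0.12,-1],[0,0,0,0.12,-1],[0,0,0,0.12,-1],[0,0,0,0.12,-1],[0,0,0,0.12,-1],[0,0,0,0.12,-1],[0,0,0,0.12,-1],[0,0,0,0.12,-1],[0,0,0,0.12,-1],[0,0,0,0.12,-1],[0,0,0,0.12,-1],[0,0,0,0.067,-1],[0,0,0,0,-1],[0,0,0,0,-1]]]'; python3 look.py wax_block pics/w3.png; python3 go.py 660 -1.7 6 -13.5
```

```text
time: 17.35
eef_pos: [0.6585, -0.0035, 0.1476]
tool_rot: [0.03, 1.0, -0.0, -0.001]
force: [0.7, -0.1, 0.8]
grip_width: 0.0855
finger_force: 0.0
time: 18.77
eef_pos: [0.6583, -0.0021, 0.148]
tool_rot: [0.785, 0.62, -0.001, -0.0]
force: [0.2, -0.1, -1.4]
grip_width: 0.0855
finger_force: 0.0
0.97 [400.5, 409.1, 434.8, 449.8] bgr [103.  56.  37.] zt 0.032 [array([ 702.2, -100.6]), array([ 26.1, 225.3]), np.float64(2.1)]
0.7 [298.4, 194.2, 341.3, 269.0] bgr [ 57.  95. 117.] zt 0.033 [array([ 6.616e+02, -3.000e-01]), array([50.1, 30. ]), np.float64(76.5)]
t 18.9 pos [658.5  -2.1 148.3] alpha -13.4 q6 1.80 tilt -1.000 w 85.3 F [ 0.2  0.2 -0.2] ff 0.0
twist 0.002 | shift [  0.8   1.4 142.3]
```

View pics/w3.png

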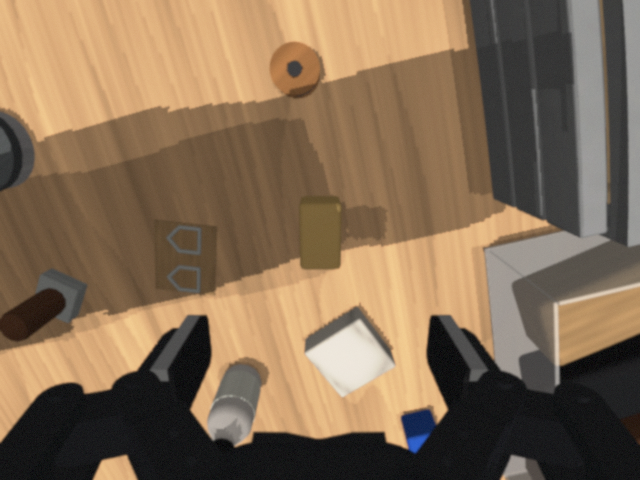

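```bash
python3 - <<'E'
from h import *
i=info("wrist"); p,d=arm.capture("wrist"); P=full(d,i); Q=P[(P[...,2]>.045)&(P[...,0]>.6)&(P[...,0]<.9)]
Q=Q[(np.abs(Q[:,1])<.25)&(np.hypot(Q[:,0]-.66,Q[:,1])>.07)]
for y in np.arange(-.2,.2,.04):
    s=Q[(Q[:,1]>=y)&(Q[:,1]<y+.04)]
    if len(s): k=s[:,0].argmin(); print(round(y,2),s[k].round(3),s[:,2].max().round(3))
E
python3 go.py 661 -1 5 -13.5
```

```text
-0.2 [ 0.839 -0.16   0.055] 0.056
-0.16 [ 0.786 -0.125  0.08 ] 0.092
-0.12 [ 0.786 -0.087  0.099] 0.101
-0.08 [ 0.786 -0.055  0.098] 0.102
-0.04 [ 0.725 -0.025  0.217] 0.234
0.0 [0.791 0.034 0.093] 0.132
0.04 [0.791 0.059 0.116] 0.132
0.08 [0.791 0.081 0.077] 0.132
0.12 [0.792 0.121 0.046] 0.048
t 18.9 pos [658.6  -2.2 148.5] alpha -13.4 q6 1.80 tilt -1.000 w 85.6 F [ 0.2  0.7 -0.7] ff 0.0
twist 0.002 | shift [  1.7   2.1 143.5]
```

```bash
python3 -m pendant '[[[1.5,2,27,0,-1],[0,0,27,0,-1],[0,0,27,0,-1],[0,0,27,0,-1],[0,0,22,0,-1],[0,0,9,0,-1],[0,0,3,0,-1],[0,0,0,0,0.3],[0,0,0,0,1],[0,0,0,0,1],[0,0,0,0,1],[0,0,0,0,1],[0,0,0,0,1],[0,0,0,0,1]]]' 40; python3 go.py 433 315.6 150 86.6
```

```text
time: 20.08
eef_pos: [0.6618, -0.0012, 0.0081]
tool_rot: [0.785, 0.619, 0.001, 0.001]
force: [-1.3, 0.1, 7.1]
grip_width: 0.0291
finger_force: 40.2
t 20.1 pos [661.8  -1.2   8.1] alpha -13.5 q6 1.80 tilt -1.000 w 29.1 F [-1.3  0.1  7.1] ff 40.2
twist -1.747 | shift [ 247.2  302.6 -141.9]
```

```bash
python3 -m pendant '[[[0,0,-10,0,1],[0,0,-25,0,1],[0,0,-30,0,1],[0,0,-30,0,1],[0,0,-25,0,1]]]'; python3 -m pendant '[[[0,0,0,-0.12,1],[0,0,0,-0.12,1],[0,0,0,-0.12,1],[0,0,0,-0.12,1],[0,0,0,-0.12,1],[0,0,0,-0.12,1],[0,0,0,-0.12,1],[0,0,0,-0.12,1],[0,0,0,-0.12,1],[0,0,0,-0.12,1],[0,0,0,-0.12,1],[0,0,0,-0.12,1],[0,0,0,-0.12,1],[0,0,0,-0.12,1],[0,0,0,-0.067,1]]]'; python3 -m pendant '[[[15.4,18.9,0,0,1],[15.4,18.9,0,0,1],[15.4,18.9,0,0,1],[15.4,18.9,0,0,1],[15.4,18.9,0,0,1],[15.4,18.9,0,0,1],[15.4,18.9,0,0,1],[15.4,18.9,0,0,1],[15.4,18.9,0,0,1],[15.4,18.9,0,0,1],[15.4,18.9,0,0,1],[15.4,18.9,0,0,1],[15.4,18.9,0,0,1],[15.4,18.9,0,0,1],[15.4,18.9,0,0,1],[15.4,18.9,0,0,1],[0,0,0,0,1],[0,0,0,0,1]]]'; python3 go.py 433 315.6 12 86.6
```

```text
time: 20.5
eef_pos: [0.6612, -0.0012, 0.1301]
tool_rot: [0.785, 0.619, 0.001, 0.001]
force: [-0.4, 0.4, 0.5]
grip_width: 0.0296
finger_force: 39.6
time: 21.75
eef_pos: [0.6611, -0.0012, 0.1278]
tool_rot: [0.026, 1.0, 0.0, 0.0]
force: [-0.2, 0.2, -0.3]
grip_width: 0.0297
finger_force: 39.6
time: 23.25
eef_pos: [0.4327, 0.3163, 0.1277]
tool_rot: [0.029, 1.0, 0.0, 0.0]
force: [0.7, 0.3, -0.4]
grip_width: 0.029
finger_force: 39.7
t 23.2 pos [432.7 316.3 127.7] alpha 86.7 q6 0.69 tilt -1.000 w 29.0 F [ 0.7  0.3 -0.4] ff 39.7
twist 0.002 | shift [ -0.4  -0.7 115.7]
```

```bash
python3 -m pendant '[[[0,-0.5,25,0,1],[0,0,25,0,1],[0,0,25,0,1],[0,0,20,0,1],[0,0,11,0,1],[0,0,5,0,1],[0,0,2,0,1],[0,0,0,0,1]]]'; python3 -m pendant '[[[0,0,0.7,0,1],[0,0,0.7,0,1],[0,0,0.5,0,1],[0,0,0,0,1]]]'; python3 go.py 433 315.6 12 86.6
```

```text
time: 23.92
eef_pos: [0.4336, 0.3147, 0.0143]
tool_rot: [0.03, 1.0, 0.0, 0.0]
force: [0.1, -0.9, -0.4]
grip_width: 0.0292
finger_force: 39.7
time: 24.25
eef_pos: [0.4333, 0.315, 0.0124]
tool_rot: [0.03, 1.0, 0.0, 0.0]
force: [-0.5, -0.4, 0.0]
grip_width: 0.029
finger_force: 39.7
t 24.2 pos [433.3 315.   12.4] alpha 86.6 q6 0.69 tilt -1.000 w 29.0 F [-0.5 -0.4  0. ] ff 39.7
twist -0.000 | shift [0.4 0.5 0.4]
```

```bash
python3 -m pendant '[[[0,0,0.5,0,1],[0,0,0.4,0,1],[0,0,0,0,1]]]'
```

```text
time: 24.5
eef_pos: [0.4333, 0.3151, 0.012]
tool_rot: [0.03, 1.0, 0.0, 0.0]
force: [-3.7, -2.5, 16.0]
grip_width: 0.0294
finger_force: 41.8
```

Firm contact. I'll open just slightly inside the bay, lift, then open fully.

```bash
python3 -m pendant '[[[0,0,-0.3,0,0.2],[0,0,0,0,0.1],[0,0,0,0,0.1],[0,0,0,0,0.1]]]'; python3 -m pendant '[[[0,0,-5,0,0.1],[0,0,-10,0,0.1],[0,0,-15,0,0.1],[0,0,-25,0,-1],[0,0,-30,0,-1],[0,0,-30,0,-1],[0,0,-22,0,-1],[0,0,0,0,-1],[0,0,0,0,-1]]]'; python3 look.py wax_block pics/w4.png; python3 go.py 670 111.5 150 86.6
```

```text
time: 24.83
eef_pos: [0.4331, 0.3149, 0.0113]
tool_rot: [0.03, 1.0, -0.0, -0.0]
force: [0.6, -0.2, 0.5]
grip_width: 0.0383
finger_force: 0.0
time: 25.58
eef_pos: [0.4339, 0.3155, 0.1503]
tool_rot: [0.03, 1.0, 0.001, 0.001]
force: [0.3, 0.8, 0.4]
grip_width: 0.0855
finger_force: 0.0
0.71 [297.5, 197.0, 338.7, 272.0] bgr [ 52.  87. 107.] zt 0.037 [array([436.4, 315.8]), array([29.9, 49.7]), np.float64(87.3)]
0.18 [287.2, 352.1, 351.0, 436.5] bgr [53. 70. 90.] zt 0.061 [array([510.8, 301. ]), array([166.2,  47.7]), np.float64(7.0)]
t 25.7 pos [432.9 314.7 148.2] alpha 86.6 q6 0.69 tilt -1.000 w 85.4 F [ 0.4 -1.   0.2] ff 0.0
twist -0.000 | shift [-248.8 -188.8   -1.8]
```

View pics/w4.png

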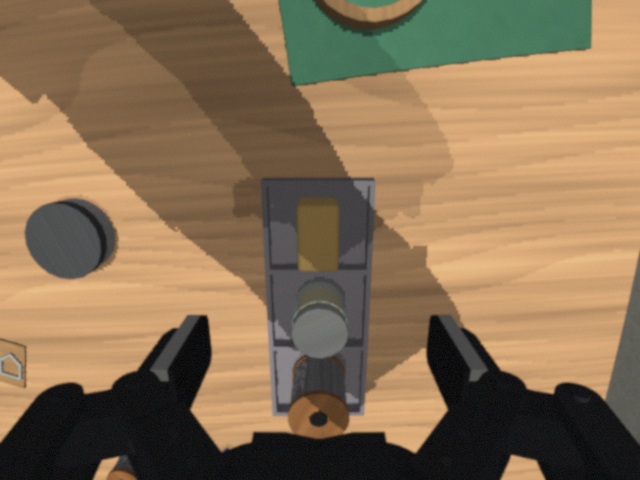

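The wax lies flat at pixel (318,235), the jar is at (320,320) and the big spool at (318,400), each well inside its bay. Next is the small spool.

```bash
python3 -m pendant '[[[-19.1,-14.5,0,0,-1],[-19.1,-14.5,0,0,-1],[-19.1,-14.5,0,0,-1],[-19.1,-14.5,0,0,-1],[-19.1,-14.5,0,0,-1],[-19.1,-14.5,0,0,-1],[-19.1,-14.5,0,0,-1],[-19.1,-14.5,0,0,-1],[-19.1,-14.5,0,0,-1],[-19.1,-14.5,0,0,-1],[-19.1,-14.5,0,0,-1],[-19.1,-14.5,0,0,-1],[-19.1,-14.5,0,0,-1]]]'; python3 -m pendant '[[[0,0,0,0.12,-1],[0,0,0,0.12,-1],[0,0,0,0.12,-1],[0,0,0,0.12,-1],[0,0,0,0.12,-1],[0,0,0,0.12,-1],[0,0,0,0.12,-1],[0,0,0,0.12,-1],[0,0,0,0.12,-1],[0,0,0,0.12,-1],[0,0,0,0.12,-1],[0,0,0,0.12,-1],[0,0,0,0.12,-1],[0,0,0,0.12,-1],[0,0,0,0.12,-1],[0,0,0,0.12,-1],[0,0,0,0.098,-1],[0,0,0,0,-1],[0,0,0,0,-1]]]'; python3 look.py small_spool; python3 go.py 670 111.5 6 -29
```

```text
time: 26.77
eef_pos: [0.6698, 0.1109, 0.1471]
tool_rot: [0.03, 1.0, -0.0, -0.001]
force: [0.6, 0.1, 0.9]
grip_width: 0.0853
finger_force: 0.0
time: 28.35
eef_pos: [0.6692, 0.1118, 0.1474]
tool_rot: [0.861, 0.509, -0.001, -0.0]
force: [-0.8, 1.0, -0.4]
grip_width: 0.0856
finger_force: 0.0
0.67 [296.0, 210.4, 342.6, 264.1] bgr [37. 55. 76.] zt 0.033 [array([671.6, 112.4]), array([31.1, 31.5]), np.float64(62.6)]
t 28.4 pos [669.4 111.9 147.8] alpha -28.9 q6 2.24 tilt -1.000 w 85.4 F [-0.3 -0.3 -0.8] ff 0.0
twist 0.003 | shift [-1.000e-01  7.000e-01  1.418e+02]
```

```bash
python3 -m pendant '[[[1,1.3,27,0,-1],[0,0,27,0,-1],[0,0,27,0,-1],[0,0,27,0,-1],[0,0,22,0,-1],[0,0,8,0,-1],[0,0,2,0,-1],[0,0,0,0,0.3],[0,0,0,0,1],[0,0,0,0,1],[0,0,0,0,1],[0,0,0,0,1],[0,0,0,0,1],[0,0,0,0,1]]]' 35; python3 -m pendant '[[[0,0,-10,0,1],[0,0,-25,0,1],[0,0,-30,0,1],[0,0,-30,0,1],[0,0,-30,0,1],[0,0,-15,0,1],[0,0,-10,0,1],[0,0,0,0,1]]]'; python3 go.py 480 -323 160 -29
```

```text
time: 29.62
eef_pos: [0.672, 0.1123, 0.0097]
tool_rot: [0.862, 0.507, 0.001, 0.0]
force: [-1.4, 0.0, 7.2]
grip_width: 0.031
finger_force: 34.2
time: 30.28
eef_pos: [0.6723, 0.1123, 0.1612]
tool_rot: [0.862, 0.507, 0.002, 0.001]
force: [-0.2, -0.0, -0.3]
grip_width: 0.031
finger_force: 34.8
t 30.3 pos [672.3 112.3 161.2] alpha -29.0 q6 2.24 tilt -1.000 w 31.0 F [-0.2 -0.  -0.3] ff 34.8
twist -0.001 | shift [-474.    42.9    1.2]
```

```bash
python3 -m pendant '[[[-25,2.5,0,0,1],[-26,2.5,0,0,1],[-26,2.5,0,0,1],[-26,2.5,0,0,1],[-26,2.5,0,0,1],[-26,2.5,0,0,1],[-26,2.5,0,0,1],[-26,2.5,0,0,1],[-26,2.5,0,0,1],[-26,2.5,0,0,1],[-26,2.5,0,0,1],[-26,2.5,0,0,1],[-26,2.5,0,0,1],[-26,2.5,0,0,1],[-26,2.5,0,0,1],[-26,2.5,0,0,1],[-25,2.5,0,0,1],[0,0,0,0,1],[0,0,0,0,1],[0,0,0,0,1]]]'; python3 - <<'E'
from h import *
i=info("wrist"); p,d=arm.capture("wrist"); P=full(d,i); cv2.imwrite("pics/w5.png",p)
for r in arm.outline_of("short_tray","wrist")[:2]:
    Q=P[r["pixels"]]; Q=Q[~np.isnan(Q).any(1)]; T=Q[(Q[:,2]>.012)&(Q[:,2]<.022)]
    print(r["score"],r["bbox"],[np.round(v,1) for v in cv2.minAreaRect((T[:,:2]*1000).astype(np.float32))])
E
python3 go.py 497 -293 160 -29
```

```text
time: 31.95
eef_pos: [0.4945, -0.2926, 0.1575]
tool_rot: [0.862, 0.507, -0.0, -0.001]
force: [-0.8, 0.2, -0.1]
grip_width: 0.0305
finger_force: 34.8
0.73 [266.2, 156.9, 378.6, 308.0] [array([ 496.7, -295.8]), array([115.4,  84.5]), np.float64(61.1)]
t 32.0 pos [ 495.  -292.2  157.9] alpha -29.0 q6 1.54 tilt -1.000 w 30.7 F [ 0.3  0.8 -0. ] ff 34.8
twist 0.000 | shift [ 0.3  2.2 -2.1]
```

View pics/w5.png

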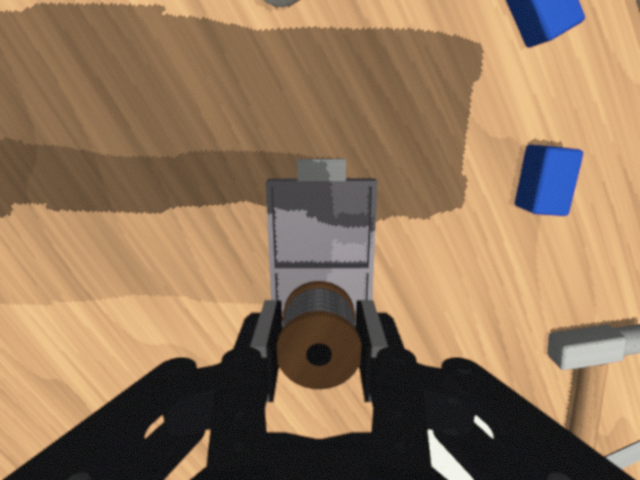

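The wrist view shows the held spool at (318,345), with the tray tab at (322,170) and the empty tab bay beneath it. The tray axis is at 61°.

```bash
python3 -m pendant '[[[1.3,2.8,20,0,1],[0,0,27,0,1],[0,0,27,0,1],[0,0,27,0,1],[0,0,22,0,1],[0,0,12,0,1],[0,0,5,0,1],[0,0,2,0,1],[0,0,0,0,1]]]'; python3 -m pendant '[[[0,0,0.7,0,1],[0,0,0.7,0,1],[0,0,0,0,1]]]'; python3 go.py 498.1 -292.4 13 -29
```

```text
time: 32.8
eef_pos: [0.4983, -0.293, 0.0166]
tool_rot: [0.862, 0.507, 0.0, 0.0]
force: [-0.4, -0.0, -0.9]
grip_width: 0.0306
finger_force: 34.8
time: 33.05
eef_pos: [0.4984, -0.2935, 0.0157]
tool_rot: [0.862, 0.507, 0.0, 0.0]
force: [-0.3, 0.3, -0.8]
grip_width: 0.0307
finger_force: 34.8
t 33.0 pos [ 498.4 -293.5   15.7] alpha -29.0 q6 1.55 tilt -1.000 w 30.7 F [-0.3  0.3 -0.8] ff 34.8
twist -0.001 | shift [ 0.9 -0.8  2.7]
```

```bash
python3 -m pendant '[[[0,0,0.7,0,1],[0,0,0.6,0,1],[0,0,0.5,0,1],[0,0,0,0,1]]]'
```

```text
time: 33.38
eef_pos: [0.4981, -0.2935, 0.0137]
tool_rot: [0.862, 0.507, 0.0, 0.0]
force: [-2.3, 1.2, 7.0]
grip_width: 0.0308
finger_force: 35.6
```

```bash
python3 -m pendant '[[[0,0,0,0,0.2],[0,0,0,0,0.1],[0,0,0,0,0.1],[0,0,0,0,0.1],[0,0,-5,0,0.1],[0,0,-10,0,0.1],[0,0,-15,0,0.1],[0,0,-25,0,-1],[0,0,-30,0,-1],[0,0,-30,0,-1],[0,0,-22,0,-1],[0,0,0,0,-1],[0,0,0,0,-1]]]'; python3 look.py small_spool; python3 go.py 432.5 -7.3 160 -29
```

```text
time: 34.47
eef_pos: [0.4987, -0.2938, 0.1522]
tool_rot: [0.862, 0.507, 0.001, 0.001]
force: [-0.3, -0.0, -0.3]
grip_width: 0.0855
finger_force: 0.0
0.93 [292.2, 213.2, 341.0, 265.0] bgr [45. 66. 92.] zt 0.037 [array([ 499.2, -294.4]), array([31.7, 31.2]), np.float64(5.5)]
t 34.6 pos [ 497.7 -293.2  150. ] alpha -29.0 q6 1.55 tilt -1.000 w 85.5 F [-0.4  0.   0.3] ff 0.0
twist -0.001 | shift [ 218.4 -195.6  -10. ]
```

```bash
python3 -m pendant '[[[16.8,-15,-1,0,-1],[16.8,-15,-1,0,-1],[16.8,-15,-1,0,-1],[16.8,-15,-1,0,-1],[16.8,-15,-1,0,-1],[16.8,-15,-1,0,-1],[16.8,-15,-1,0,-1],[16.8,-15,-1,0,-1],[16.8,-15,-1,0,-1],[16.8,-15,-1,0,-1],[16.8,-15,0,0,-1],[16.8,-15,0,0,-1],[16.8,-15,0,0,-1],[0,0,0,0.1,-1],[0,0,0,0.1,-1],[0,0,0,0.079,-1],[0,0,0,0,-1],[0,0,0,0,-1]]]'; python3 look.py stamp pics/w6.png;  python3 go.py 432.5 -7.3 27 -45
```

```text
time: 36.07
eef_pos: [0.433, -0.0077, 0.1596]
tool_rot: [0.923, 0.384, -0.001, -0.0]
force: [0.4, 0.1, 0.8]
grip_width: 0.0853
finger_force: 0.0
0.74 [294.4, 204.3, 337.9, 265.2] bgr [47. 55. 65.] zt 0.064 [array([433. ,  -5.6]), array([22.4, 23.1]), np.float64(66.5)]
t 36.2 pos [433.2  -7.8 159.8] alpha -44.9 q6 2.34 tilt -1.000 w 85.2 F [0.5 0.  0.2] ff 0.0
twist 0.002 | shift [-1.000e-01 -9.000e-01  1.328e+02]
```

View pics/w6.png

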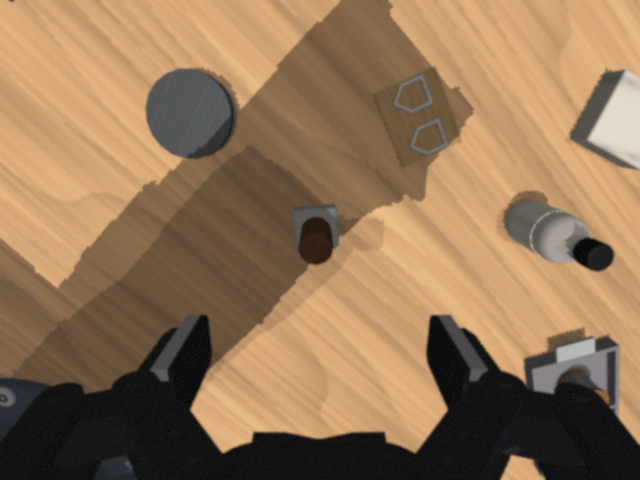

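The stamp's foot is square to the tool at (316,220), with nothing near the fingers.

```bash
python3 -m pendant '[[[0.8,-1,25,0,-1],[0,0,27,0,-1],[0,0,27,0,-1],[0,0,27,0,-1],[0,0,18,0,-1],[0,0,8,0,-1],[0,0,1,0,-1],[0,0,0,0,0.3],[0,0,0,0,1],[0,0,0,0,1],[0,0,0,0,1],[0,0,0,0,1],[0,0,0,0,1],[0,0,0,0,1],[0,0,0,0,1]]]' 70; python3 -m pendant '[[[0,0,-10,0,1],[0,0,-25,0,1],[0,0,-30,0,1],[0,0,-30,0,1],[0,0,-25,0,1],[0,0,-10,0,1],[0,0,0,-0.1,1],[0,0,0,-0.1,1],[0,0,0,-0.079,1],[0,0,0,0,1]]]'; python3 go.py 464.3 -353.6 155 -29
```

```text
time: 37.42
eef_pos: [0.4339, -0.0065, 0.0279]
tool_rot: [0.924, 0.382, 0.001, 0.0]
force: [-2.6, 0.4, 9.6]
grip_width: 0.0229
finger_force: 68.0
time: 38.25
eef_pos: [0.4333, -0.0065, 0.1574]
tool_rot: [0.861, 0.509, 0.0, 0.0]
force: [-0.4, 0.5, -0.9]
grip_width: 0.0223
finger_force: 68.7
t 38.2 pos [433.3  -6.5 157.4] alpha -28.8 q6 2.06 tilt -1.000 w 22.3 F [-0.4  0.5 -0.9] ff 68.7
twist 0.003 | shift [-288.6  195.4    2.4]
```

```bash
python3 -m pendant '[[[-20.6,14,0,0.003,1],[-20.6,14,0,0,1],[-20.6,14,0,0,1],[-20.6,14,0,0,1],[-20.6,14,0,0,1],[-20.6,14,0,0,1],[-20.6,14,0,0,1],[-20.6,14,0,0,1],[-20.6,14,0,0,1],[-20.6,14,0,0,1],[-20.6,14,0,0,1],[-20.6,14,0,0,1],[-20.6,14,0,0,1],[-20.6,13.5,0,0,1],[0,0,0,0,1],[0,0,0,0,1]]]'; python3 look.py small_spool pics/w7.png; python3 go.py 464.3 -353.6 34 -29
```

```text
time: 39.58
eef_pos: [0.4629, -0.3545, 0.1567]
tool_rot: [0.864, 0.504, -0.0, -0.0]
force: [-0.4, 1.1, -2.3]
grip_width: 0.0228
finger_force: 69.0
0.84 [296.0, 117.4, 343.4, 166.3] bgr [45. 68. 96.] zt 0.037 [array([ 499. , -294.9]), array([31. , 31.8]), np.float64(60.5)]
t 39.7 pos [ 463.1 -353.1  157. ] alpha -29.3 q6 1.43 tilt -1.000 w 22.4 F [ 0.4  0.3 -1.8] ff 69.0
twist -0.006 | shift [  0.2   1.3 123. ]
```

View pics/w7.png

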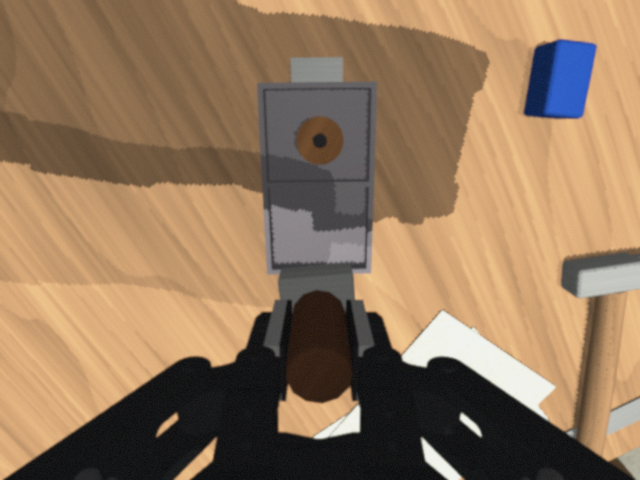

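The small spool stands in the tab bay at (320,140). The stamp is held upright, aligned with the tray.

```bash
python3 -m pendant '[[[0,1,25,-0.006,1],[0,0,27,0,1],[0,0,27,0,1],[0,0,22,0,1],[0,0,12,0,1],[0,0,7,0,1],[0,0,2,0,1],[0,0,0,0,1]]]'; python3 -m pendant '[[[0,0,0.7,0,1],[0,0,0.7,0,1],[0,0,0.5,0,1],[0,0,0,0,1]]]'; python3 go.py 464.3 -353.6 32 -29
```

```text
time: 40.35
eef_pos: [0.4643, -0.3537, 0.0355]
tool_rot: [0.861, 0.509, 0.0, 0.0]
force: [0.2, -0.1, -1.8]
grip_width: 0.0225
finger_force: 69.1
time: 40.68
eef_pos: [0.4643, -0.3542, 0.0337]
tool_rot: [0.861, 0.508, 0.0, 0.0]
force: [0.4, 0.6, -2.3]
grip_width: 0.0224
finger_force: 69.1
t 40.7 pos [ 464.3 -354.2   33.7] alpha -28.9 q6 1.42 tilt -1.000 w 22.4 F [ 0.4  0.6 -2.3] ff 69.1
twist 0.002 | shift [ 0.5 -0.3  1.7]
```

```bash
python3 -m pendant '[[[0,0,0.7,0,1],[0,0,0.6,0,1],[0,0,0.5,0,1],[0,0,0,0,1]]]'
```

```text
time: 41.02
eef_pos: [0.4642, -0.3542, 0.032]
tool_rot: [0.861, 0.508, 0.0, 0.0]
force: [-2.7, 1.0, 6.5]
grip_width: 0.0222
finger_force: 70.2
```

Contact. Release, retreat and verify from the fixed cameras.

```bash
python3 -m pendant '[[[0,0,0,0,0.4],[0,0,0,0,0.2],[0,0,0,0,0],[0,0,0,0,-0.3],[0,0,0,0,-0.3],[0,0,-10,0,-0.3],[0,0,-25,0,-1],[0,0,-30,0,-1],[0,0,-30,0,-1],[0,0,-30,0,-1],[0,0,-30,0,-1],[15,-20,0,0,-1],[15,-20,0,0,-1],[15,-20,0,0,-1],[15,-20,0,0,-1],[15,-20,0,0,-1],[15,-20,0,0,-1],[0,0,0,0,-1],[0,0,0,0,-1]]]'; python3 - <<'E'
from h import *
for c in("top","scene"):
    p,d=arm.capture(c); i=info(c); P=full(d,i); cv2.imwrite(f"pics/{c}9.png",p)
    for n in "big_spool rivet_jar wax_block small_spool stamp glue_bottle eyelet_tin stone_slab".split():
        for r in arm.outline_of(n,c)[:3]:
            m=r["pixels"]; k=p[m].mean(0)
            if n=="wax_block" and k[0]>k[2] or r["score"]<.4: continue
            Q=P[m]; Q=Q[~np.isnan(Q).any(1)]; zt=np.percentile(Q[:,2],92); T=Q[Q[:,2]>zt-.006]
            rc=cv2.minAreaRect((T[:,:2]*1000).astype(np.float32)); print(c,n,round(r["score"],2),"%.3f"%zt,np.round(rc[0],1),np.round(rc[1],1),round(rc[2],1))
a=cv2.imread("pics/scene9.png")[120:370,80:480]; cv2.imwrite("pics/scene9c.png",cv2.resize(a,(800,500),interpolation=cv2.INTER_CUBIC))
E
```

```text
time: 42.6
eef_pos: [0.4024, -0.2167, 0.1876]
tool_rot: [0.861, 0.509, 0.0, 0.001]
force: [0.4, -0.0, 0.0]
grip_width: 0.0854
finger_force: 0.0
top rivet_jar 0.86 0.055 [501.2 309.5] [39.2 40.9] 88.4
top wax_block 0.91 0.039 [434.7 312.7] [30.5 49.7] 85.9
top small_spool 0.72 0.040 [ 499.4 -292.5] [23.6 31.1] 47.4
top glue_bottle 0.8 0.098 [ 557.1 -124.6] [15.7 15.9] 56.1
top eyelet_tin 0.59 0.028 [428.  117.8] [59.2 59.8] 0.2
top stone_slab 0.82 0.028 [ 659.3 -112.2] [56.5 56.6] 22.1
scene big_spool 0.63 0.061 [573.9 305.6] [43.7 46.2] 25.4
scene rivet_jar 0.79 0.053 [504.4 311.3] [40.5 40.1] 67.3
scene rivet_jar 0.63 0.017 [510.2 309.4] [ 87.3 231.5] 86.6
scene rivet_jar 0.41 0.038 [ 497.9 -295. ] [31.2 31.1] 20.7
scene wax_block 0.76 0.037 [437.3 313.5] [30.1 49.3] 88.1
scene small_spool 0.55 0.038 [ 497.7 -294.9] [30.8 32.4] 57.9
scene stamp 0.7 0.069 [ 464.7 -355.9] [21.4 22. ] 22.5
scene glue_bottle 0.84 0.095 [ 558.  -125.5] [17.5 17. ] 73.6
scene eyelet_tin 0.8 0.026 [431.5 116.9] [60.8 57.6] 42.9
scene stone_slab 0.57 0.027 [ 659.9 -112. ] [56.3 57.3] 21.8
```

View pics/scene9c.png

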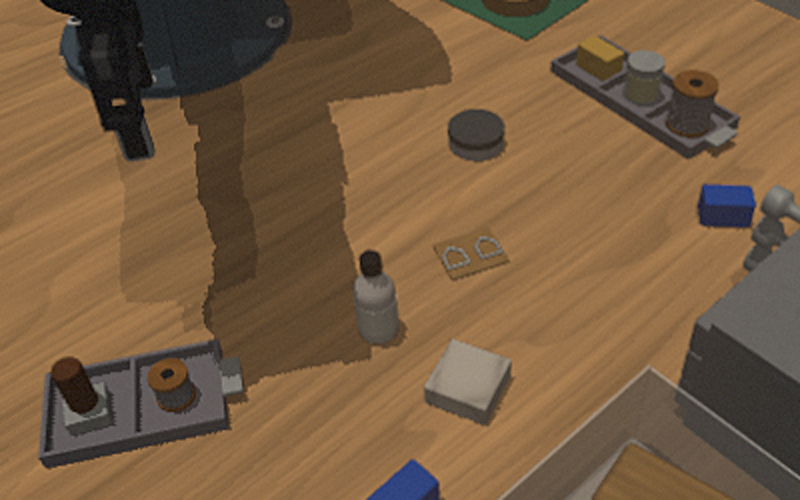

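The picture shows all five items upright in the right bays: the stamp at (80,395), the small spool at (170,385), the wax at (600,58), the jar at (645,78) and the big spool at (692,103). The bottle, tin and slab have not moved.

```bash
python3 -c "
from plant import arm; print(arm.hand_in())"
```

```text
the job is handed in; nothing more can be done
None
```

Both kits are made up as asked and the job is handed in at about 43 s of robot time: all five things stand upright in their bays, and the bottle, tin and slab were not moved.

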